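# Open the fuel cock through its L-shaped gate

### The arm

A 6-joint arm with a two-finger parallel gripper is mounted at the origin on the work surface. World frame = base frame: x ahead of the robot, y to its left, z up, the work surface at z = 0. Lengths are in m, angles in degrees, forces in N, time in s.
With the tool pointing down it reaches from about 0.275 to 1 m from the base axis. Payload 8.4 kg.
Tool frame: the origin (TCP) lies midway between the tips of the shut fingers; the grasp point (between the pads) lies behind it (env.grip_depth is the z of the grasp point in the tool frame, in m); z points along the fingers, x is the direction in which the jaws open and shut, and the axes are right-handed (so a half turn about z gives the same grasp; the last joint's range is limited). The gripper opens to 85 mm and grips with 20 to 120 N. Pads are 22 mm wide; open, the fingers measure 114 mm over their backs; the gripper's body (76 mm by 85 mm) begins 54 mm behind the grasp point. The pads swing forward as they close: fully open they stand 13 mm farther back than shut.
Start: joints at [-73.075, 20.225, 93.587, -0, 66.188, -0.138], TCP at [0.183, -0.597, 0.231] pointing down, gripper open.
Joint ranges: [-150.9, 150.9], [-52.94, 120.26], [3.33, 152.33], [-74.26, 254.26], [0, 154.13], [-172.89, 172.89]. Speed limits (degrees/s): [127.2, 127.2, 159.86, 180, 180, 180].

### API

Orientations are given as [roll, pitch, yaw] about the fixed x, y, z axes, in that order (R = Rz(yaw) Ry(pitch) Rx(roll)).
In Python, from bench import env gives the robot as it stands.
- The arm moves only by the shell command python3 -m crank 'ROWS' [FORCE]. ROWS is JSON, a list that holds one entry, the list of rows, each a list of 7 numbers: the shift along the tool's x, y, z in cm, then the turn, a rotation vector about the tool's x, y, z in degrees, then the opening, from 0 (shut) to 1 (fully open). A call has 1 to 20 rows; each row shifts and turns the pose as measured when the row begins, along the tool's axes as they then stand; what a row does not reach is not made up. A row lasts 1/10 s, in which the tool goes at most 50 mm and 8.59 degrees, less where a joint would pass 70% of its speed; a pose out of reach is approached as far as the arm can. A call with a gripper value outside its range is refused whole. The fingers move at their own pace and stop on an object; FORCE is the grip in N (left out, the last holds). Time passes only in rows, so rows that do not move let the fingers close. It gives the time, the measured TCP pose, the force and the opening at its end, in the units of the state.
- env.state(): the state, without advancing time (a new reading comes with each control period).
- env.read_camera(name): name is "side" or "top"; returns the picture (400x640x3 uint8, red, green, blue); there is no depth.
- env.camera_params(name): a dict with "K" (3x3 intrinsics, pixels), "k1" (the pictures are not rectified: a ray, as slopes to the right and down, at radius r is drawn at 1 + k1 r^2 times it, then the intrinsics apply), "rvec" (rotation vector, rad) and "tvec" (3), from world to camera coordinates, as OpenCV has them. Camera axes: x right, y down, z forward; pixel columns grow to the right and rows downward; lengths in m; the calibration is good to about 2 mm. A picture is of the moment at which its call begins. camera_params takes no time and is no camera call.
- env.sign_off(): hands the job in, once; it reports no verdict.
The state is a dict: "t": time; "qpos": joint angles; "joint_velocities": joint speeds; "joint_efforts": joint torques, N m; "eef_pos": TCP position; "eef_rot": TCP orientation; "ft_force": force on the tool from outside, world axes, zero at the start; "ft_torque": the same for the moment, N m; "gripper_width": opening from 0.0 (shut) to 1.0 (fully open).
Only numpy, scipy, OpenCV 4.12 (cv2) and the standard library are available. Lean on these libraries where they do the work, as an engineer would, in place of code of your own. Each camera call takes 0.05 s, during which the arm holds its last target.

### The job

Open the turbine's fuel cock: on the control box with the L-shaped slot, push the upright black grip along the slot to the corner, then round the corner and along the other leg all the way to its end, and move clear. Only push it, with the fingertips or the outside of the fingers: do not bring it between the fingers, and do not lift anything. Leave the follower in the straight slot and all loose things where they are.

Things in the scene. Friction and masses are not known exactly. Their poses are not given: they have to be found in the camera images.
- gate_l: Fixed fuel-cock control box with the L-shaped slot: grey, 140 x 140 mm, 45 mm tall, aluminium cover on top with four screw heads 2 mm proud in its corners. Origin: centre of its underside, on the table; axes along its sides, z up, yaw within 0.6 rad of 0. The slot is 20 mm wide: a first leg along the box's x at y = -32 mm, then from the corner a second leg along its +y at x = +34 mm.
- slot_start (a point): Closed end of the L slot's first leg, level with the cover's top: where the follower's axis is when it touches that end, at (-34, -32) mm in the box's axes. The follower starts on the first leg, 1 to 29 mm from here.
- slot_corner (a point): Corner of the L slot, where the legs' centre lines cross, level with the cover's top: at (+34, -32) mm in the box's axes.
- slot_end (a point): End of the L slot's second leg, level with the cover's top: where the follower's axis is when it touches the end wall, at (+34, +34) mm in the box's axes.
- follower_l: Follower of the L slot: a 16 mm pin (2 mm side play) bearing an upright black grip, 20 mm in diameter, from 3 to 48 mm above the cover; its top is 93 mm above the table. A 48 mm flange under the cover keeps it in. Origin: on its axis, 30 mm above the table; z up, may spin. It stays where it is left; 0.2 to 0.3 kg, the gate is greased and a few newtons slide it.
- follower_l_top (a point): Centre of the top face of the L-slot follower's grip, 63 mm above that follower's origin.
- gate_i: Second fixed box of the same size and make, whose cover has one straight slot along its x axis through its middle. Not to be used. Origin: centre of its underside.
- follower_i: Follower in the straight slot, the same shape as the other. To be left where it is. Origin as for the other.
- union: Bystander, loose: brass pipe union standing upright, 32 mm across, 45 mm tall. To be left where it is.
- spacer: Bystander, loose: aluminium spacer ring lying flat, 40 mm across, 18 mm tall. To be left where it is.
- plug: Bystander, loose: small steel plug standing upright, 20 mm across, 40 mm tall. To be left where it is.
- block: Bystander, loose: wooden support block, 45 x 70 x 45 mm. To be left where it is.
- jar: Bystander, loose: closed amber jar, 56 mm across, 70 mm tall. To be left where it is.
- wrench: Bystander, loose: wrench lying flat. To be left where it is.
- screwdriver: Bystander, loose: screwdriver lying flat. To be left where it is.

How it is judged (in metres and radians):
On the way:
1. the follower has reached the corner of the L-shaped slot (x of follower_l in the frame of gate_l above 0.028 m and y of follower_l in the frame of gate_l below -0.022 m).
At the end, for the whole second after the job is handed in: The L-slot follower rests at the far end of the second leg, its axis within 5 mm of the end stop, not lifted and at rest; the straight-slot follower is within 8 mm of where it began (y of follower_l in the frame of gate_l above 0.029 m and x of follower_l in the frame of gate_l between 0.028 and 0.04 m and z of follower_l in the frame of gate_l below 0.036 m and linear speed of follower_l below 0.01 m/s and distance of follower_i from where it was at the start of the episode below 0.008 m); the robot touches nothing.
It fails at once if the follower of the L-shaped slot is taken between the fingers (horizontal distance between the grasp point and follower_l_top below 0.01 m and z of the grasp point in the frame of follower_l_top below 0.015 m).
It fails at once if the follower of the L-shaped slot is lifted (z of follower_l in the frame of gate_l above 0.036 m).
It fails at once if the follower in the straight slot is moved (over 8 mm) (distance of follower_i from where it was at the start of the episode above 0.008 m).
It fails at once if a bystander is moved (over 20 mm) (distance of any of union, spacer, plug, block, jar, wrench, screwdriver from where it was at the start of the episode above 0.02 m).
It also fails if it takes over 38 s, if anything falls off the work surface, if the arm or the gripper's body presses on something with over 40 N, if the wrist force passes 120 N, or if a joint passes its speed limit or range.

## Working session

There is one attempt and no reset: what is moved stays moved. The work goes in short steps, Python scripts to look and compute and a shell command to move; the robot and the scene stay as the last step left them, time stands still between calls to the robot, and variables do not carry over. Pictures are saved under pics/ and viewed, and the job is handed in when it is done.

```bash
mkdir -p pics; ls
python3 - <<'E'
from bench import env
import cv2
s=env.state();print(s['t'],s['eef_pos'],s['eef_rot'],s['gripper_width'],env.grip_depth)
for n in("side","top"):
    cv2.imwrite(f"pics/{n}0.png",env.read_camera(n)[:,:,::-1]);print(env.camera_params(n))
E
```

```text
pics
0.0 [ 0.18323387 -0.59703398  0.23056251] [-1.79999475e+02  7.87052597e-02 -7.29374442e+01] 0.9994836556797537 -0.0187
{'K': array([[503.82137445,   0.        , 317.12052207],
       [  0.        , 503.82137445, 209.63564191],
       [  0.        ,   0.        ,   1.        ]]), 'k1': -0.07636602272439603, 'rvec': array([ 0.9704086 , -2.46289847,  1.06770656]), 'tvec': array([0.4119952 , 0.3536022 , 0.92879508])}
{'K': array([[367.93064967,   0.        , 320.74484369],
       [  0.        , 367.93064967, 196.93211518],
       [  0.        ,   0.        ,   1.        ]]), 'k1': 0.0036136346712735768, 'rvec': array([ 2.17940537, -2.12786844,  0.20576764]), 'tvec': array([-0.0447421 ,  0.5605139 ,  1.04925365])}
```

View pics/side0.png

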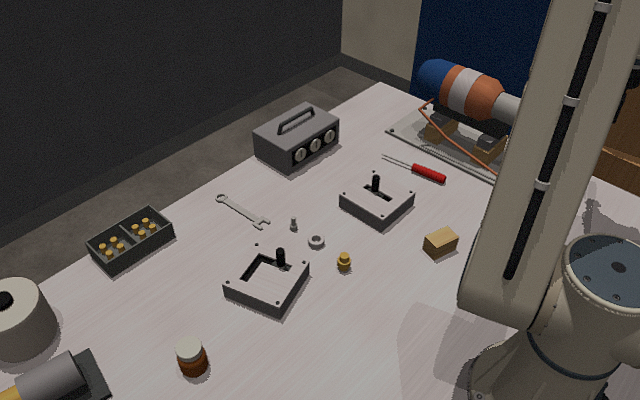

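View pics/top0.png

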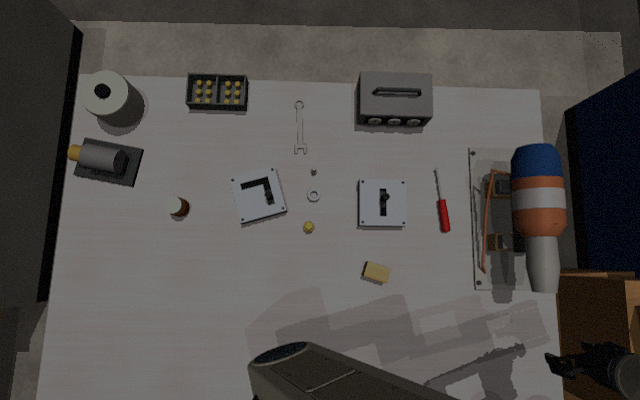

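```bash
cat > h.py <<'E'
import numpy as np, cv2
from bench import env
def ray(n,uv):
    p=env.camera_params(n);K=p['K'];R=cv2.Rodrigues(p['rvec'])[0]
    x=cv2.undistortPoints(np.array([[uv]],float),K,np.array([p['k1'],0,0,0,0.]))[0,0]
    return -R.T@p['tvec'],R.T@np.array([x[0],x[1],1.])
def at(n,uv,z):
    c,d=ray(n,uv);return c+d*(z-c[2])/d[2]
def proj(n,P):
    p=env.camera_params(n)
    return cv2.projectPoints(np.array(P,float).reshape(-1,3),p['rvec'],p['tvec'],p['K'],np.array([p['k1'],0,0,0,0.]))[0][:,0]
E
python3 - <<'E'
import cv2
a=cv2.imread('pics/top0.png')[150:240,215:335];cv2.imwrite('pics/topz.png',cv2.resize(a,None,fx=6,fy=6,interpolation=cv2.INTER_CUBIC))
a=cv2.imread('pics/side0.png')[230:325,210:330];cv2.imwrite('pics/sidez.png',cv2.resize(a,None,fx=6,fy=6,interpolation=cv2.INTER_CUBIC))
E
```

```text
(no output)
```

View pics/topz.png

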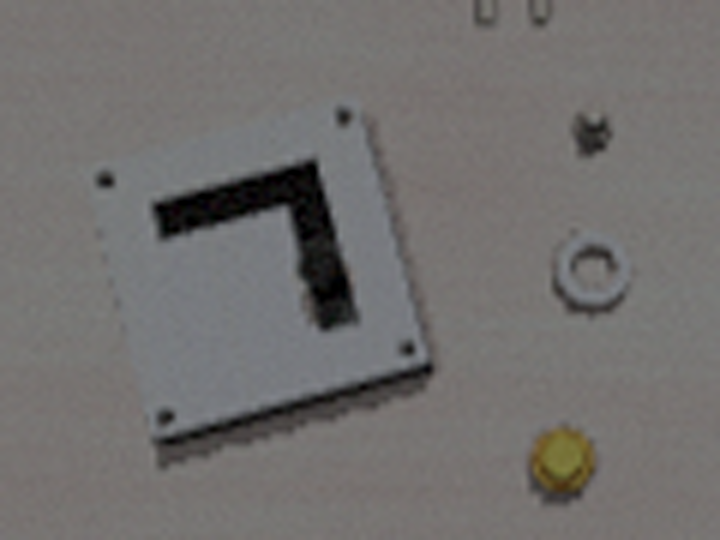

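View pics/sidez.png

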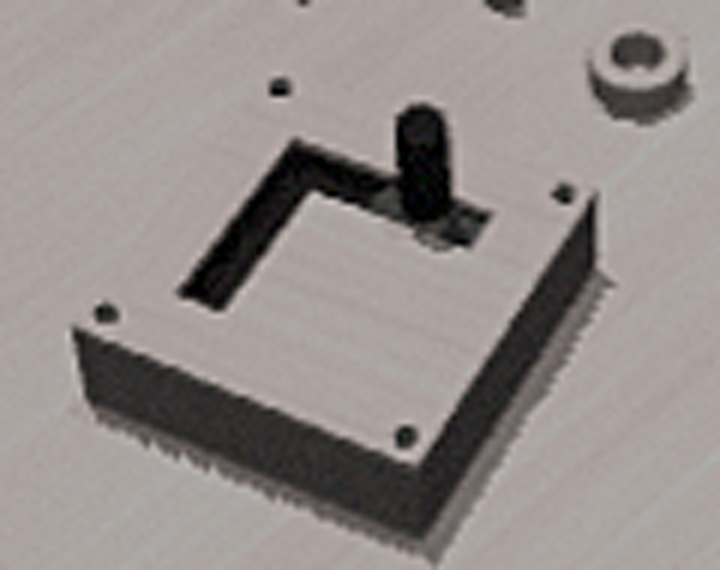

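Run:
```python
from h import *
from scipy.optimize import least_squares
f=lambda p,o:((np.array(p,float)+.5)/6-.5+np.array(o))
T=(215,150);S=(210,230)
ts=[f(p,T) for p in [(106,180),(344,117),(407,348),(166,416)]]
ss=[f(p,S) for p in [(106,313),(280,87),(564,193),(406,437)]]
sg=np.array([[1,1],[1,-1],[-1,-1],[-1,1]])
print([np.round(at('top',p,.047),4) for p in ts]);print([np.round(at('side',p,.047),4) for p in ss])
# slot outer corners: end-left outer, corner outer, inner corner
sl=np.array([[44,44],[44,-42],[24,-22],[24,44]])/1e3
tl=[f(p,T) for p in [(153,206),(316,160),(290,206),(162,240)]]
sll=[f(p,S) for p in [(180,293),(295,140),(312,192),(222,310)]]
def W(q,xy,z):
    c,s=np.cos(q[2]),np.sin(q[2]);xy=np.atleast_2d(xy)
    return np.c_[q[0]+c*xy[:,0]-s*xy[:,1],q[1]+s*xy[:,0]+c*xy[:,1],np.full(len(xy),z)]
def res(q,cams=('top','side')):
    r=[]
    for n,a,b in(('top',ts,tl),('side',ss,sll)):
        if n in cams: r+=[(proj(n,W(q,sg*q[3],.0465))-a),(proj(n,W(q,sl,.045))-b)]
    return np.ravel(r)
for c in(('top',),('side',),('top','side')):
    r=least_squares(res,[.55,.17,.25,.058],args=(c,),x_scale=[.1,.1,.1,.01]);print(c,r.x,np.abs(r.fun).max())
q=r.x
for k,v in dict(start=(-34,-32),corner=(34,-32),end=(34,34)).items(): print(k,W(q,np.array(v)/1e3,.045))
# follower from side: top centre z .093, base at cover
def box(P):
    c,s=np.cos(q[2]),np.sin(q[2]);d=P[:2]-q[:2];return np.round([c*d[0]+s*d[1],-s*d[0]+c*d[1]],4)
for p in[(421,116),(422,120)]:
    P=at('side',f(p,S),.093);print('fol',P,box(P))
for p in[(320,262),(322,270)]:
    P=at('top',f(p,T),.093);print('folT',P,box(P))
for x in(-34,-20,-10,-5,0):
    b=W(q,np.array([x,-32])/1e3,.093);print(x,b,[ (proj('side',b)[0]-S+.5)*6,(proj('top',b)[0]-T+.5)*6])
for n,z,p in(('union',.045,(562,455)),('spacer',.018,(593,270)),('plug',.04,(592,133))):print(n,at('top',f(p,T),z))
```

```text
[array([0.6062, 0.2324, 0.047 ]), array([0.6415, 0.1166, 0.047 ]), array([0.5264, 0.081 , 0.047 ]), array([0.49  , 0.1966, 0.047 ])]
[array([0.6049, 0.2358, 0.047 ]), array([0.6411, 0.1198, 0.047 ]), array([0.5254, 0.084 , 0.047 ]), array([0.4884, 0.2001, 0.047 ])]
('top',) [0.56608323 0.15597334 0.29836502 0.06057533] 0.6543413969070286
('side',) [0.5653999  0.15876818 0.30002889 0.06083855] 1.1838073790376313
('top', 'side') [0.56588431 0.15761849 0.29927896 0.06078747] 1.2258304215589249
start [[0.54283023 0.11701665 0.045     ]]
corner [[0.60780759 0.13706517 0.045     ]]
end [[0.58834872 0.20013143 0.045     ]]
fol [0.55960438 0.12102359 0.093     ] [-0.0168 -0.0331]
fol [0.55796239 0.12211715 0.093     ] [-0.018  -0.0316]
folT [0.56032571 0.12005811 0.093     ] [-0.0164 -0.0343]
folT [0.55652616 0.11895194 0.093     ] [-0.0203 -0.0342]
-34 [[0.54283023 0.11701665 0.093     ]] [array([462.57766085, 134.40590913]), array([325.35341169, 299.29522907])]
-20 [[0.55620792 0.12114428 0.093     ]] [array([427.89814738, 121.52610345]), array([317.80625638, 271.04194024])]
-10 [[0.56576342 0.1240926  0.093     ]] [array([403.30606545, 112.38824731]), array([312.43273787, 250.9267227 ])]
-5 [[0.57054116 0.12556675 0.093     ]] [array([391.06578244, 107.8386526 ]), array([309.75136225, 240.88955139])]
0 [[0.57531891 0.12704091 0.093     ]] [array([378.86258708, 103.30192607]), array([307.07356444, 230.86596173])]
union [0.47582855 0.00356248 0.045     ]
spacer [ 0.57240746 -0.00964608  0.018     ]
plug [ 0.63859215 -0.00720968  0.04      ]
```

```bash
cat >> h.py <<'E'
q=np.array([.56588,.15762,.29928])
def st():
    s=env.state();P=s['eef_pos'];c,n=np.cos(q[2]),np.sin(q[2]);d=P[:2]-q[:2]
    print(round(s['t'],2),'box mm',np.round([1e3*(c*d[0]+n*d[1]),1e3*(-n*d[0]+c*d[1]),1e3*P[2]],1),'rot',np.round(s['eef_rot'],2),'boxyaw-90',np.round(np.degrees(q[2])-90,2),'F',np.round(s['ft_force'],1),'w',round(s['gripper_width'],3))
E
python3 -m crank '[[[-3.2,-3,0,0,0,0,0],[-3.2,-3,0,0,0,0,0],[-3.2,-3,0,0,0,0,0],[-3.2,-3,0,0,0,0,0],[-3.2,-3,0,0,0,0,0],[-3.2,-3,0,0,0,0,0],[-3.2,-3,0,0,0,0,0],[-3.2,-3,0,0,0,0,0],[-3.2,-3,0,0,0,0,0],[-3.2,-3,0,0,0,0,0],[-3.2,-3,0,0,0,0,0],[-3.2,-3,0,0,0,0,0],[-3.2,-3,0,0,0,0,0],[-3.2,-3,0,0,0,0,0],[-3.2,-3,0,0,0,0,0],[-3.2,-3,0,0,0,0,0],[-3.2,-3,0,0,0,0,0]]]'; python3 -c "from h import *;st()"
```

```text
t: 1.8
eef_pos: [0.5188, 0.0953, 0.228]
eef_rot: [179.9, 0.1, -73.4]
ft_force: [0.9, -0.8, -0.4]
gripper_width: 0.002
1.8 box mm [-63.3 -45.7 228. ] rot [ 1.7994e+02  1.1000e-01 -7.3400e+01] boxyaw-90 -72.85 F [ 0.9 -0.8 -0.4] w 0.002
```

```bash
python3 -m crank '[[[-0.7,-0.4,0,0,0,0,0],[-0.7,-0.4,0,0,0,-0.5,0],[0,0,3,0,0,0,0],[0,0,3,0,0,0,0],[0,0,3,0,0,0,0],[0,0,2.5,0,0,0,0],[0,0,0,0,0,0,0]]]'; python3 -c "
from h import *;st()
a=env.read_camera('side')[200:320,200:340,::-1];cv2.imwrite('pics/s1.png',cv2.resize(a,None,fx=5,fy=5,interpolation=2))"
```

```text
t: 2.5
eef_pos: [0.5225, 0.1133, 0.1097]
eef_rot: [180.0, 0.1, -72.6]
ft_force: [-0.1, -0.4, -0.1]
gripper_width: 0.001
2.5 box mm [-54.5 -29.6 109.7] rot [ 1.7999e+02  1.1000e-01 -7.2580e+01] boxyaw-90 -72.85 F [-0.1 -0.4 -0.1] w 0.001
```

View pics/s1.png

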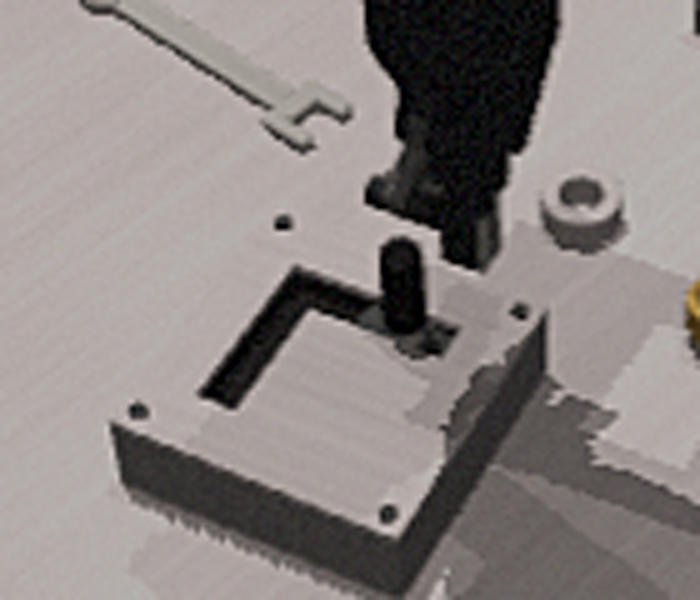

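```bash
python3 -c "
from h import *
s=env.state();P=s['eef_pos'];R=cv2.Rodrigues(np.zeros(3))[0]
y=np.radians(s['eef_rot'][2]);X=np.array([np.cos(y),np.sin(y),0]);Y=np.array([X[1],-X[0],0]);Z=np.array([0,0,1])
pts=[P,P+.0145*X,P-.0145*X,P+.011*Y,P-.011*Y,P+.03*Z,P+.06*Z]
px=(proj('side',pts)-[200,200]+.5)*5;print(px.round())
im=cv2.imread('pics/s1.png')
for i,p in enumerate(px):cv2.circle(im,tuple(int(v) for v in p),4,[(0,0,255),(0,255,0),(0,255,0),(255,0,0),(255,0,0),(0,255,255),(0,255,255)][i],-1)
im=cv2.convertScaleAbs(im[120:420,250:550],alpha=2,beta=30)
cv2.imwrite('pics/s2.png',cv2.resize(im,None,fx=2,fy=2))
a=env.read_camera('top')[140:250,200:340,::-1];cv2.imwrite('pics/t2.png',cv2.convertScaleAbs(cv2.resize(a,None,fx=5,fy=5,interpolation=2),alpha=1.7,beta=20))
"
```

```text
[[472. 252.]
 [488. 229.]
 [456. 275.]
 [496. 260.]
 [449. 243.]
 [470. 202.]
 [468. 151.]]
```

View pics/s2.png

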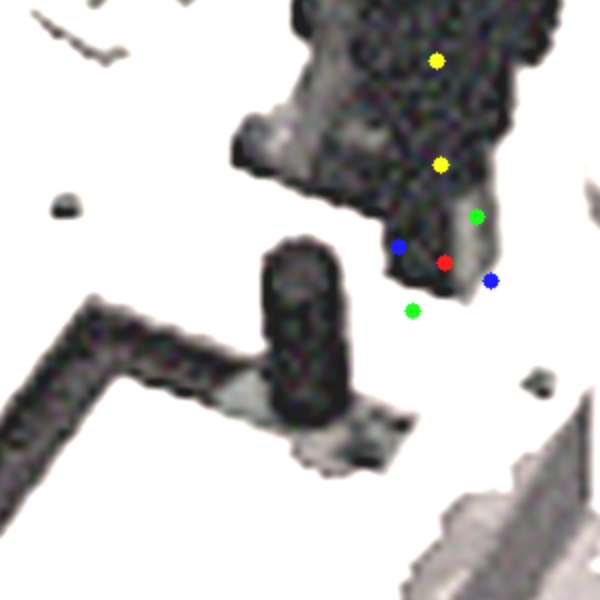

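View pics/t2.png

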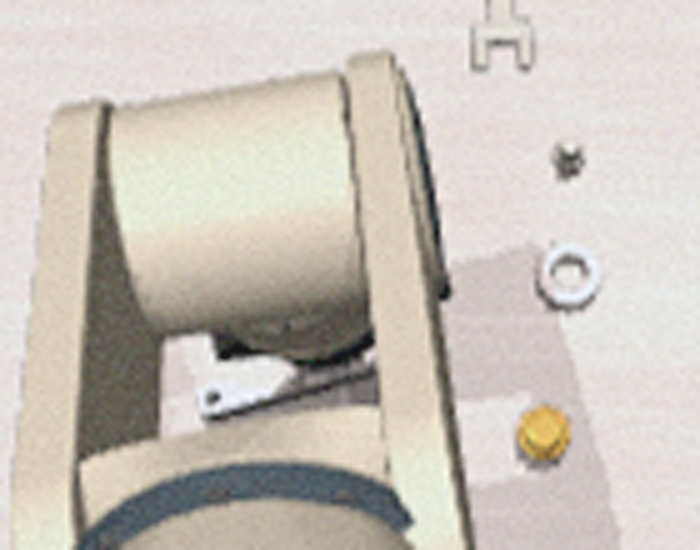

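```bash
python3 -c "
from h import *
s=env.state();P=s['eef_pos']
y=np.radians(s['eef_rot'][2]);X=np.array([np.cos(y),np.sin(y),0]);Y=np.array([X[1],-X[0],0]);Z=np.array([0,0,1])
im=cv2.imread('pics/s1.png')
im=cv2.convertScaleAbs(im,alpha=2,beta=30)
for hx,hy,z,c in((.038,.0425,.073,(0,0,255)),(.0425,.038,.073,(0,255,0)),(.0145,.011,0.0,(255,0,0)),(.0145,.011,.04,(255,255,0))):
  px=(proj('side',[P+a*hx*X+b*hy*Y+z*Z for a,b in((1,1),(1,-1),(-1,-1),(-1,1))])-[200,200]+.5)*5
  cv2.polylines(im,[px.astype(int)],True,c,1)
cv2.imwrite('pics/s3.png',im)
"
```

```text
(no output)
```

View pics/s3.png

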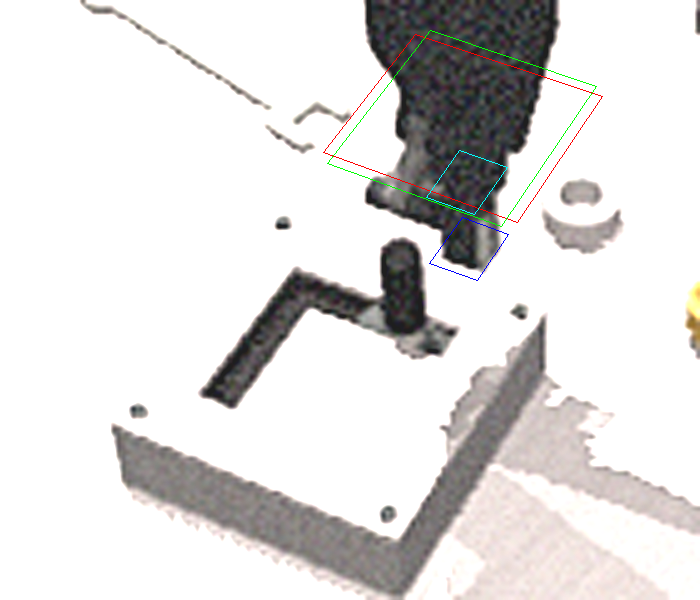

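```bash
python3 -m crank '[[[0.2,0,1.2,0,0,0.2,0],[0,0,1.2,0,0,0,0],[0,0,1.2,0,0,0,0],[0,0,0.9,0,0,0,0],[0,0,0,0,0,0,0]]]'; python3 -c "
from h import *;st()
a=env.read_camera('side')[200:320,200:340,::-1];cv2.imwrite('pics/s4.png',cv2.convertScaleAbs(cv2.resize(a,None,fx=5,fy=5,interpolation=2),alpha=2,beta=30))"
```

```text
t: 3.1
eef_pos: [0.5285, 0.1117, 0.0681]
eef_rot: [-179.4, 0.0, -72.8]
ft_force: [0.1, -0.4, 0.5]
gripper_width: 0.0
3.1 box mm [-49.3 -32.9  68.1] rot [-1.7936e+02  4.0000e-02 -7.2840e+01] boxyaw-90 -72.85 F [ 0.1 -0.4  0.5] w 0.0
```

View pics/s4.png

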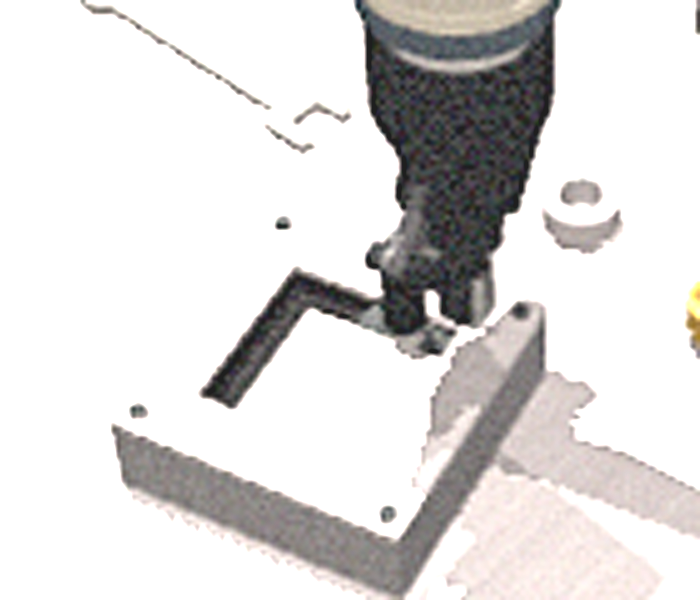

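```bash
python3 -m crank '[[[0,-0.5,0.2,-0.3,0,0,0],[0,-0.8,0.2,-0.3,0,0,0],[0,-0.8,0,0,0,0,0],[0,-0.8,0,0,0,0,0],[0,-0.8,0,0,0,0,0],[0,0,0,0,0,0,0]]]'; python3 -c "
from h import *;st()
a=env.read_camera('side')[200:320,200:340,::-1];cv2.imwrite('pics/s5.png',cv2.convertScaleAbs(cv2.resize(a,None,fx=5,fy=5,interpolation=2),alpha=2,beta=30))"
```

```text
t: 3.75
eef_pos: [0.569, 0.1244, 0.0655]
eef_rot: [-179.8, 0.0, -72.8]
ft_force: [0.7, -0.3, -0.1]
gripper_width: 0.003
3.75 box mm [ -6.8 -32.7  65.5] rot [-1.7984e+02  3.0000e-02 -7.2810e+01] boxyaw-90 -72.85 F [ 0.7 -0.3 -0.1] w 0.003
```

View pics/s5.png

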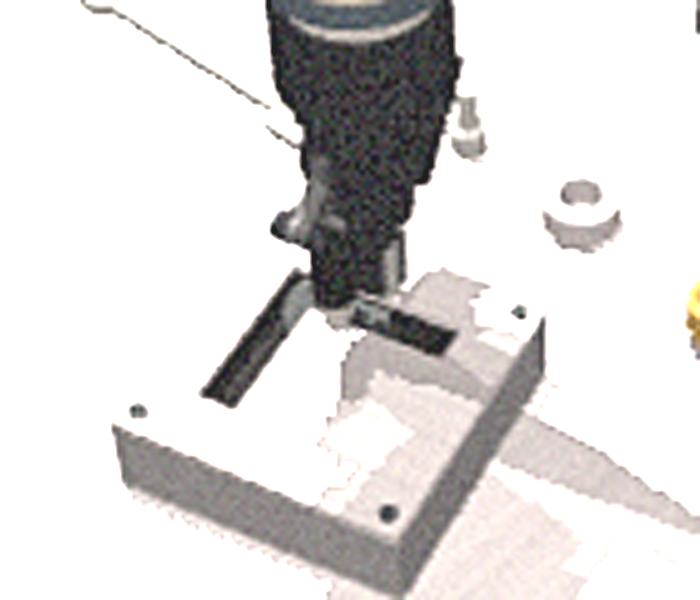

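```bash
python3 -m crank '[[[0,-0.7,0,0,0,0,0],[0,-0.5,0,0,0,0,0],[0,-0.4,0,0,0,0,0],[0,-0.2,0,0,0,0,0],[0,0,0,0,0,0,0]]]'; python3 -c "
from h import *;st()
a=env.read_camera('side')[200:320,200:340,::-1];cv2.imwrite('pics/s6.png',cv2.convertScaleAbs(cv2.resize(a,None,fx=5,fy=5,interpolation=2),alpha=2,beta=30))"
```

```text
t: 4.3
eef_pos: [0.5863, 0.1298, 0.0654]
eef_rot: [-179.9, 0.0, -72.8]
ft_force: [-0.1, 0.6, 0.0]
gripper_width: 0.0
4.3 box mm [ 11.3 -32.6  65.4] rot [-1.7992e+02  3.0000e-02 -7.2820e+01] boxyaw-90 -72.85 F [-0.1  0.6  0. ] w 0.0
```

View pics/s6.png

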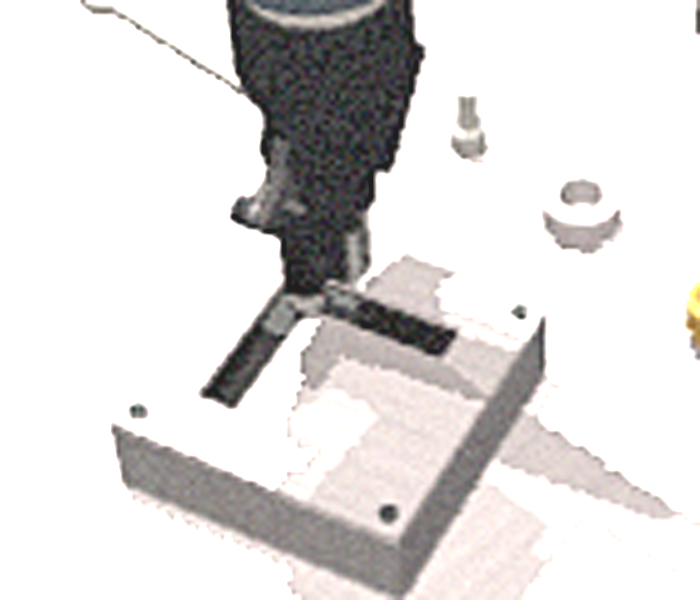

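```bash
python3 -m crank '[[[0,-0.2,0,0,0,0,0],[0,-0.2,0,0,0,0,0]]]'; python3 -c "
from h import *;st()"; python3 -m crank '[[[0,-0.2,0,0,0,0,0],[0,-0.1,0,0,0,0,0]]]'; python3 -c "
from h import *;st()"
```

```text
t: 4.55
eef_pos: [0.5896, 0.1308, 0.0653]
eef_rot: [-180.0, 0.0, -72.8]
ft_force: [0.5, 0.3, 0.8]
gripper_width: 0.002
4.55 box mm [ 14.7 -32.6  65.3] rot [-1.7997e+02  4.0000e-02 -7.2820e+01] boxyaw-90 -72.85 F [0.5 0.3 0.8] w 0.002
t: 4.75
eef_pos: [0.5908, 0.1312, 0.0652]
eef_rot: [179.8, 0.0, -72.8]
ft_force: [-5.0, -2.3, 5.2]
gripper_width: -0.002
4.75 box mm [ 16.1 -32.6  65.2] rot [ 1.7979e+02  5.0000e-02 -7.2820e+01] boxyaw-90 -72.85 F [-5.  -2.3  5.2] w -0.002
```

```bash
python3 -m crank '[[[0,0.7,0,0,0,0,0],[0,0.7,0,0,0,0,0],[0.3,0,0,0,0,0,0],[0.8,0,0,0,0,0,0],[0.8,0,0,0,0,0,0],[0.8,0,0,0,0,0,0],[0.6,0,0,0,0,0,0],[0,0,0,0,0,0,0]]]'; python3 -c "
from h import *;st()
a=env.read_camera('side')[200:320,200:340,::-1];cv2.imwrite('pics/s7.png',cv2.convertScaleAbs(cv2.resize(a,None,fx=5,fy=5,interpolation=2),alpha=2,beta=30))"
```

```text
t: 5.55
eef_pos: [0.5882, 0.092, 0.0655]
eef_rot: [179.9, 0.0, -72.8]
ft_force: [-0.2, -0.1, -0.4]
gripper_width: 0.002
5.55 box mm [  2.  -69.3  65.5] rot [ 1.7994e+02  2.0000e-02 -7.2840e+01] boxyaw-90 -72.85 F [-0.2 -0.1 -0.4] w 0.002
```

View pics/s7.png

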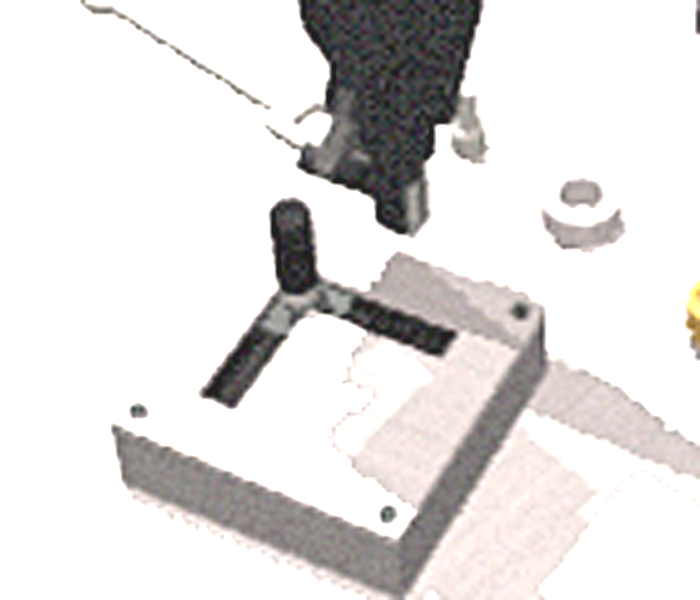

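```bash
python3 -m crank '[[[0,-0.6,0,0,0,0,0],[0,-0.8,0,0,0,0,0],[0,-0.8,0,0,0,0,0],[0,-0.5,0,0,0,0,0],[0,0,0,0,0,0,0]]]'; python3 -c "
from h import *;st()
a=env.read_camera('side')[200:320,200:340,::-1];cv2.imwrite('pics/s8.png',cv2.convertScaleAbs(cv2.resize(a,None,fx=5,fy=5,interpolation=2),alpha=2,beta=30))"
```

```text
t: 6.1
eef_pos: [0.6169, 0.1019, 0.0655]
eef_rot: [180.0, 0.0, -72.8]
ft_force: [-0.6, -0.6, 0.2]
gripper_width: 0.002
6.1 box mm [ 32.3 -68.2  65.5] rot [ 1.7999e+02  3.0000e-02 -7.2810e+01] boxyaw-90 -72.85 F [-0.6 -0.6  0.2] w 0.002
```

View pics/s8.png

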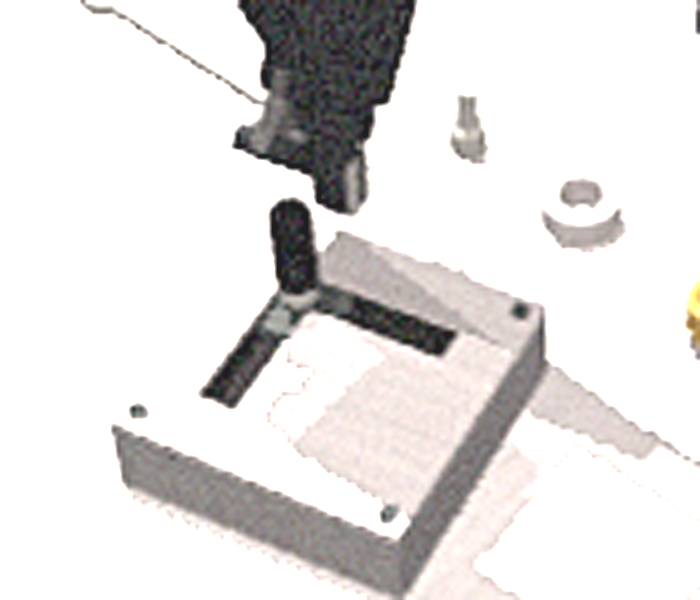

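```bash
python3 -m crank '[[[-0.5,-0.1,0,0,0,0,0],[-0.8,-0.1,0,0,0,0,0],[-0.7,0,0,0,0,0,0],[-0.7,0,0,0,0,0,0],[-0.7,0,0,0,0,0,0],[-0.7,0,0,0,0,0,0],[0,0,0,0,0,0,0]]]'; python3 -c "
from h import *;st()
a=env.read_camera('side')[200:320,200:340,::-1];cv2.imwrite('pics/s9.png',cv2.convertScaleAbs(cv2.resize(a,None,fx=5,fy=5,interpolation=2),alpha=2,beta=30))"
```

```text
t: 6.85
eef_pos: [0.6039, 0.1457, 0.0652]
eef_rot: [179.9, 0.1, -72.8]
ft_force: [1.0, -0.4, -0.3]
gripper_width: -0.005
6.85 box mm [ 32.8 -22.6  65.2] rot [ 1.7989e+02  6.0000e-02 -7.2770e+01] boxyaw-90 -72.85 F [ 1.  -0.4 -0.3] w -0.005
```

View pics/s9.png

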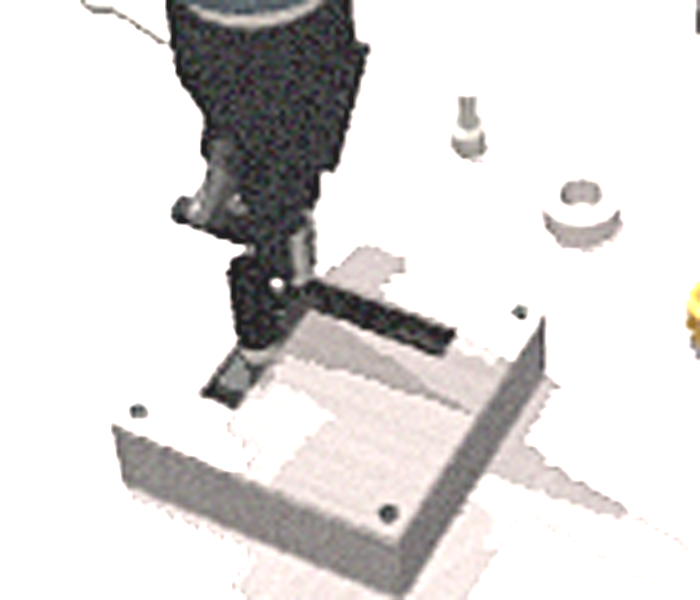

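```bash
python3 -m crank '[[[-0.6,-0.1,0,0,0,0,0],[-0.7,0,0,0,0,0,0],[-0.6,0,0,0,0,0,0],[-0.4,0,0,0,0,0,0],[0,0,0,0,0,0,0]]]'; python3 -c "
from h import *;st()
a=env.read_camera('side')[200:320,200:340,::-1];cv2.imwrite('pics/s10.png',cv2.convertScaleAbs(cv2.resize(a,None,fx=5,fy=5,interpolation=2),alpha=2,beta=30))"
```

```text
t: 7.4
eef_pos: [0.5979, 0.1691, 0.0653]
eef_rot: [179.9, 0.0, -72.8]
ft_force: [0.3, -0.2, 0.3]
gripper_width: -0.001
7.4 box mm [33.9  1.6 65.3] rot [ 1.799e+02  4.000e-02 -7.280e+01] boxyaw-90 -72.85 F [ 0.3 -0.2  0.3] w -0.001
```

View pics/s10.png

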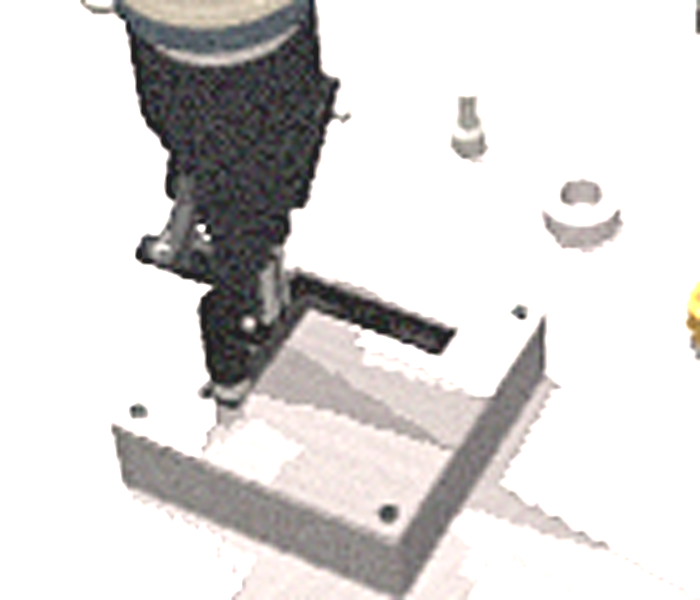

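Near the end; push gently until the stop is felt.

```bash
for i in 1; do python3 -m crank '[[[-0.3,0,0,0,0,0,0],[-0.2,0,0,0,0,0,0]]]'; done; python3 -c "
from h import *;st()"; python3 -m crank '[[[-0.2,0,0,0,0,0,0],[-0.1,0,0,0,0,0,0]]]'; python3 -c "
from h import *;st()"
```

```text
t: 7.65
eef_pos: [0.5965, 0.1736, 0.0653]
eef_rot: [179.9, 0.0, -72.8]
ft_force: [0.5, 0.5, 0.2]
gripper_width: -0.002
7.65 box mm [33.9  6.3 65.3] rot [ 1.799e+02  3.000e-02 -7.282e+01] boxyaw-90 -72.85 F [0.5 0.5 0.2] w -0.002
t: 7.85
eef_pos: [0.5955, 0.1766, 0.0653]
eef_rot: [179.9, 0.0, -72.8]
ft_force: [0.4, 0.0, -0.6]
gripper_width: -0.001
7.85 box mm [34.   9.4 65.3] rot [ 1.799e+02  3.000e-02 -7.283e+01] boxyaw-90 -72.85 F [ 0.4  0.  -0.6] w -0.001
```

```bash
python3 -m crank '[[[-0.2,0,0,0,0,0,0],[-0.1,0,0,0,0,0,0]]]'; python3 -c "
from h import *;st()"; python3 -m crank '[[[-0.2,0,0,0,0,0,0]]]'; python3 -c "
from h import *;st()
a=env.read_camera('side')[200:320,200:340,::-1];cv2.imwrite('pics/s11.png',cv2.convertScaleAbs(cv2.resize(a,None,fx=5,fy=5,interpolation=2),alpha=2,beta=30))"
```

```text
t: 8.05
eef_pos: [0.5952, 0.179, 0.0658]
eef_rot: [179.9, -0.0, -72.8]
ft_force: [1.2, -5.3, 3.9]
gripper_width: -0.001
8.05 box mm [34.3 11.8 65.8] rot [ 1.7995e+02 -5.0000e-02 -7.2810e+01] boxyaw-90 -72.85 F [ 1.2 -5.3  3.9] w -0.001
t: 8.15
eef_pos: [0.5952, 0.18, 0.0663]
eef_rot: [180.0, -0.1, -72.8]
ft_force: [2.0, -12.8, 4.1]
gripper_width: -0.002
8.15 box mm [34.6 12.8 66.3] rot [ 1.7997e+02 -1.4000e-01 -7.2790e+01] boxyaw-90 -72.85 F [  2.  -12.8   4.1] w -0.002
```

View pics/s11.png

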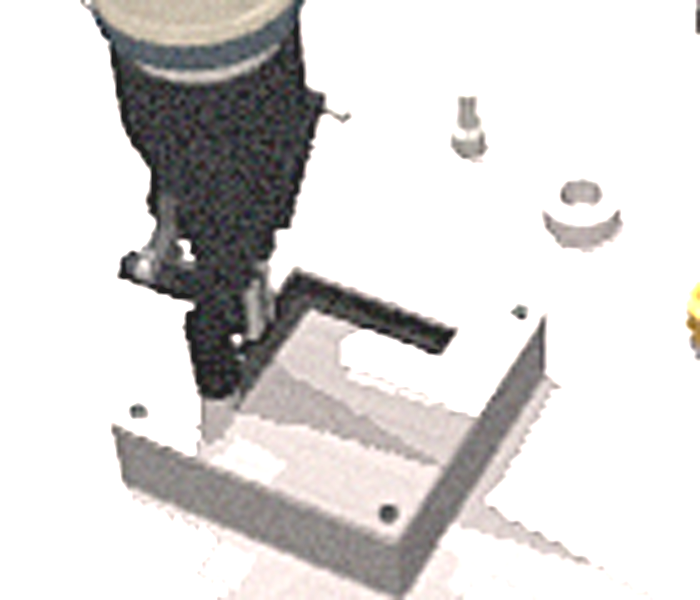

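```bash
python3 -m crank '[[[0.3,0,0,0,0,0,0],[0.8,0,0,0,0,0,0],[1,0,0,0,0,0,0],[1,0,0,0,0,0,0],[0,0,-2,0,0,0,0],[0,0,-3,0,0,0,0],[0,0,-3,0,0,0,0],[0,0,-3,0,0,0,0],[3,0,-2,0,0,0,0],[4,0,0,0,0,0,0],[4,0,0,0,0,0,0],[4,0,0,0,0,0,0],[4,0,0,0,0,0,0],[4,0,0,0,0,0,0],[4,0,0,0,0,0,0],[0,0,0,0,0,0,0],[0,0,0,0,0,0,0]]]'; python3 -c "
from h import *;st()
A=env.read_camera('side')[:,:,::-1];a=A[200:320,200:340];cv2.imwrite('pics/s12f.png',A);cv2.imwrite('pics/s12.png',cv2.convertScaleAbs(cv2.resize(a,None,fx=5,fy=5,interpolation=2),alpha=2,beta=30))
cv2.imwrite('pics/t12.png',env.read_camera('top')[:,:,::-1])
c,s=np.cos(q[2]),np.sin(q[2])
for y in(24,29,34):
  b=np.array([.034,y/1e3]);print(y,(proj('side',[q[0]+c*b[0]-s*b[1],q[1]+s*b[0]+c*b[1],.093])[0]-200+.5)*5)
"
```

```text
t: 9.9
eef_pos: [0.687, -0.1291, 0.2008]
eef_rot: [179.9, -0.1, -73.0]
ft_force: [0.2, 1.1, -0.2]
gripper_width: 0.0
9.9 box mm [  31.2 -309.7  200.8] rot [ 1.7994e+02 -6.0000e-02 -7.3030e+01] boxyaw-90 -72.85 F [ 0.2  1.1 -0.2] w 0.0
24 [229.56561606 298.21765967]
29 [223.2913178  306.32045829]
34 [216.97995166 314.47169072]
```

View pics/s12.png

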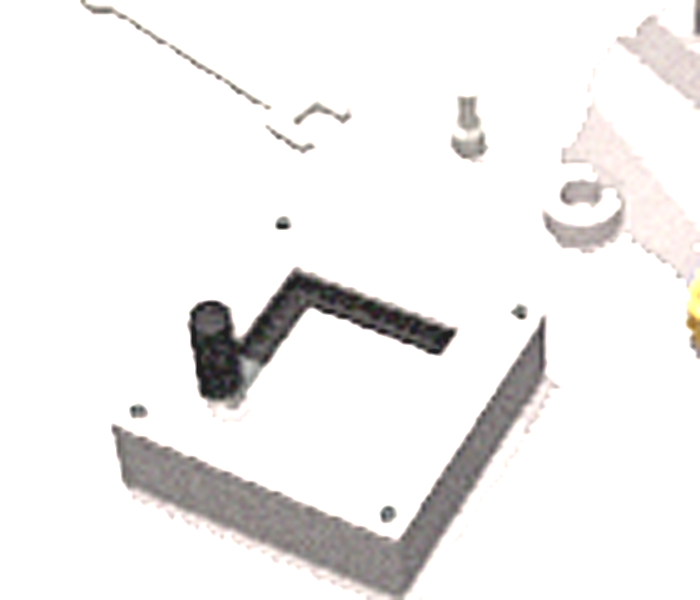

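View pics/s12f.png

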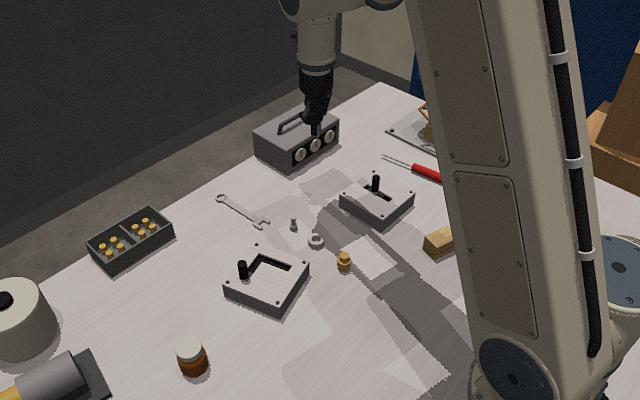

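View pics/t12.png

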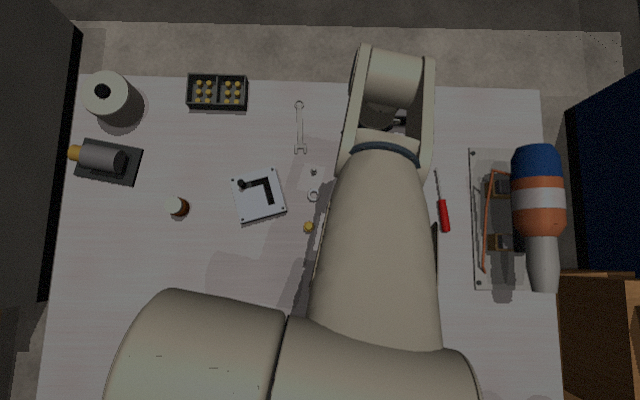

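```bash
python3 -c "
from bench import env
print(env.state()['joint_velocities'].round(3) if hasattr(env.state()['joint_velocities'],'round') else '');env.sign_off()"
```

```text
[ 1.513 -0.27   0.358  0.304  0.024  0.214]
the job is handed in; nothing more can be done
```

The fuel cock is open: the L-slot follower is at the far end of the second leg. I handed the job in at about 10 s of the 38 s allowed.

- **What I did:** With the fingers shut, I pushed the grip along the first leg until I felt the corner at about 5 N. I backed off, went round behind it, and pushed it up the second leg until I felt the end stop at about 13 N. Then I backed off and lifted the gripper away, to about 20 cm above the table.
- **Follower position:** In the last side picture the grip's top is at pixel (210, 318) in the enlarged crop. My prediction for the slot end was (217, 314), and for 5 mm short of it (223, 306). The difference is roughly 1–2 pixels in the original image, about the calibration error.
- **Surroundings:** By eye, the union, spacer, plug, block, jar and wrench had not moved in the last pictures, and neither had the straight-slot follower. The arm hid part of the screwdriver in the side view and most of the straight-slot box in the top view.
- **Contact at the end:** The wrist force was about 1 N, which is in line with sensor noise. The arm was still settling slightly when I handed in, with joint 1 at 1.5°/s, but it was well clear of everything.
- **Disagreement:** The two cameras put the box about 3 mm apart, mostly in y. I used the combined fit, and the corner and end stops were felt within about 2 mm of where it put them.

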